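# Seat a fan blade on its drive pin

## Task

The clean blade has been put back on the desk fan's upright shaft, but it sits high because the slot under its hub is not over the drive pin. Turn the blade while pressing lightly on its hub until it drops onto the pin, then push it fully home and level, without forcing it. Leave the guard, notebook, phone and mug where they are.

Things in the scene. Friction and masses are not known exactly. Their poses are not given: they have to be found in the camera images.
- fan: Dark desk fan, front guard off, head tilted straight up, so its motor shaft points up; heavy, does not slide. Origin: on the desk under the shaft axis, z up. Foot 184 mm across. The shroud ring round the blade is 242 mm across outside, 228 inside, its top 182 mm above the desk. Yoke and pivot knobs lie along y, reach 148 mm out, 170 mm high. Speed knob on the foot's -x side.
- shaft_seat (a point): Shoulder of the motor shaft, on its axis, 135 mm above the desk; axes as the fan's. The hub's underside rests on it when the blade is home. The steel shaft above it is 11 mm thick, 29.5 mm long. Two spring balls in the shaft make the hub a push fit: once on the pin it drops 2 to 3 mm by itself, then some 8 N straight down carries it to the shoulder.
- pin_top (a point): On the shaft axis, 8 mm above the shoulder: height of the top of the steel drive pin that crosses the shaft, 5 mm thick, 22 mm long. The pin is hidden under the hub and the point does not show its direction, which is not known. The rotor is held by magnet drag of about 0.12 N m, so a light turn of the blade slides the hub round on the pin and leaves the rotor still.
- blade: Grey plastic fan blade, 0.12 kg, 208 mm across: five pitched vanes on a hub 48 mm across, 38 mm high. Origin: on the hub's axis, half-way up the hub; z up along it. It sits on the shaft by a blind hole with 1 mm play, so it rocks a little. At the start its underside rests on the pin, never lined up: origin 27 mm above shaft_seat. Home: origin 19 mm above it.
- hub_top (a point): Centre of the hub's flat, closed top, 19 mm above the blade's origin; axes as the blade's. The vanes lie 5 mm or more below this top. Two fingertips set about 30 mm apart on the top, either side of its centre, and pressed with 6 to 12 N turn the blade by friction (tips near the centre slip); the hub can also be gripped. A much harder press drags the rotor too. Over 60 N on the blade is forcing it.
- hub_slot (a point): Centre of the hub's underside, 19 mm below the blade's origin. A slot 7.5 mm wide and 9.5 mm deep runs right across the underside along the blade's x axis. It fits over the drive pin either way round, so it meets the pin once in every half turn; the match is about 0.3 rad wide.
- guard: Bystander: the fan's front guard, a dark wire disc 244 mm across, 16 mm high, lying flat on the desk. Origin: centre of its underside.
- notebook: Bystander: open notebook with a red pen on it, 212 by 304 mm, 22 mm high, flat on the desk. Origin: centre of its underside.
- phone: Bystander: black phone 152 by 73 by 9 mm, flat on the desk. Origin: centre of its underside.
- mug: Bystander: blue mug 76 mm across, 88 mm high, standing on the desk. Origin: centre of its underside.
There are look-alikes about, which are no part of the job. What is meant by the blade is not black or yellow, and is the larger of those in its own colour.

How it is judged (in metres and radians):
At the end, for the whole second after the job is handed in: The blade is home on its drive pin: hub down on the shaft's shoulder within 1.8 mm, on the shaft axis within 3 mm, upright within 0.05 rad, at rest (z of blade in the frame of shaft_seat between 0.017 and 0.0208 m and horizontal distance between blade and shaft_seat below 0.003 m and angle between blade's own z axis and vertical below 0.05 rad and linear speed of blade below 0.01 m/s and angular speed of blade below 0.1 rad/s); the robot touches nothing.
It fails at once if the blade is forced: more than 60 N on it from the robot (contact force between any of the fingers, the arm and blade above 60 N).
It fails at once if the guard is moved by more than 20 mm (distance of guard from where it was at the start of the episode above 0.02 m).
It fails at once if the notebook is moved by more than 20 mm (distance of notebook from where it was at the start of the episode above 0.02 m).
It fails at once if the phone is moved by more than 20 mm (distance of phone from where it was at the start of the episode above 0.02 m).
It fails at once if the mug is moved by more than 20 mm (distance of mug from where it was at the start of the episode above 0.02 m).
It also fails if it takes over 48 s, if anything falls off the work surface, if the arm or the gripper's body presses on something with over 40 N, if the wrist force passes 120 N, or if a joint passes its speed limit or range.

## Robot

A 6-joint arm with a two-finger parallel gripper is mounted at the origin on the work surface. World frame = base frame: x ahead of the robot, y to its left, z up, the work surface at z = 0. Lengths are in mm, angles in rad, forces in N, time in s.
With the tool pointing down it reaches from about 325 to 775 mm from the base axis. Payload 5.5 kg.
Tool frame: the origin (TCP) lies at the very end of the fingers, on their centre line; the grasp point (between the pads) lies 19 mm behind it; z points along the fingers, y is the direction in which the jaws open and shut (so a half turn about z gives the same grasp; the last joint's range is limited). The gripper opens to 88 mm and grips with 3 to 60 N. Pads are 20 mm wide; open, the fingers measure 115 mm over their backs; the gripper's body (75 mm by 178 mm) begins 61 mm behind the grasp point.
Start: joints at [-1.387, 0.091, 1.231, -0, 1.82, -0.057], TCP at [143.086, -582.703, 222.631] pointing down, gripper open.
Joint ranges: [-2.87, 2.87], [-0.86, 2.18], [0.17, 2.46], [-1.51, 4.65], [0.06, 2.69], [-2.65, 2.65]. Speed limits (rad/s): [2.57, 2.57, 3.01, 3.14, 3.14, 3.14].

## Interface

Orientations are given as a unit quaternion [x, y, z, w].
In Python, from cell import env, cams gives the robot as it stands. Calls block until the motion is done:
- env.move_pose(position, orientation): joint-space move of the TCP to a pose.
- env.movel(position, frame=None, max_speed=150, threshold=None): straight line of the TCP; frame=None keeps the orientation; max_speed is the mean speed in mm/s. With threshold (N) it stops when the force on the tool has changed by that much, and returns True; else False.
- env.movej(angles): joint-space move.
- env.grip(opening, strength=None): finger opening in mm; strength is the grip in N (None keeps the last); returns when the fingers have stopped.
- env.sleep(seconds).
- env.inverse_kinematics(position, orientation): joint angles nearest the present ones, or None.
- env.state(): the state.
- cams.grab_frame(name): name is "scene" or "top" or "wrist"; returns a dict with "img" (384x512x3 uint8, red, green, blue), "depth" (384x512 float32, mm along the optical axis (not along the pixel's ray), 0 where there is no reading), "vfov" (degrees; the focal length in pixels is half the picture's height over the tangent of half this angle, whatever the lens; pixels are square), "cx", "cy" (the principal point, pixels), "D" ([k1, k2, p1, p2, k3] as OpenCV has them; the pictures are not rectified), "R" (3x3) and "t" (3): a world point X has camera coordinates R X + t. Camera axes: x right, y down, z forward; pixel columns grow to the right and rows downward; lengths in mm; the calibration is good to about 2 mm. A picture is of the moment at which its call begins.
A pose or a line that the arm cannot do raises env.Unreachable and nothing moves.
- env.close_job(): hands the job in, once; it reports no verdict.
The state is a dict: "time": time; "qpos": joint angles; "qvel": joint speeds; "joint_efforts": joint torques, N m; "eef_pos": TCP position; "eef_rot": TCP orientation; "wrist_force": force on the tool from outside, world axes, zero at the start; "torque": the same for the moment, N m; "finger_gap": finger opening in mm.
Only numpy, scipy, OpenCV 4.12 (cv2) and the standard library are available. Lean on these libraries where they do the work, as an engineer would, in place of code of your own. Each camera call takes 0.05 s, during which the arm holds its last target.

## Working session

There is one attempt and no reset: what is moved stays moved. The work goes in short steps, each a Python script; the robot and the scene stay as the last script left them, time stands still between calls to the robot, and variables do not carry over. Pictures are saved under pics/ and viewed, and the job is handed in when it is done.

```bash
ls; mkdir -p pics; python3 - <<'E'
from cell import env,cams
import cv2,numpy as np
for n in ["scene","top"]:
    f=cams.grab_frame(n)
    cv2.imwrite(f"pics/{n}0.png",cv2.resize(f["img"][:,:,::-1],(800,600)))
    print(n,f["vfov"],f["cx"],f["cy"],f["D"],(-f["R"].T@f["t"]).round(),(f["depth"]>0).mean())
s=env.state();print(s["time"],s["eef_pos"],s["eef_rot"],s["finger_gap"],s["wrist_force"])
E
```

```text
pics
scene 53.79398005421186 253.95869447763835 189.42409383913102 [-0.03386136  0.          0.          0.          0.        ] [1251.  202.  883.] 0.9961446126302084
top 55.53734394351328 255.42388536340303 186.7435701550498 [-0.02587993  0.          0.          0.          0.        ] [ 456.   20. 1173.] 0.9961598714192709
0.1 [ 143.02058642 -582.42532643  221.60779182] [ 9.92761702e-01  1.20097493e-01 -7.21023676e-05 -8.89120134e-04] 87.59154274627318 [ 0.80633123 -0.56250048  0.2162544 ]
```

View pics/top0.png

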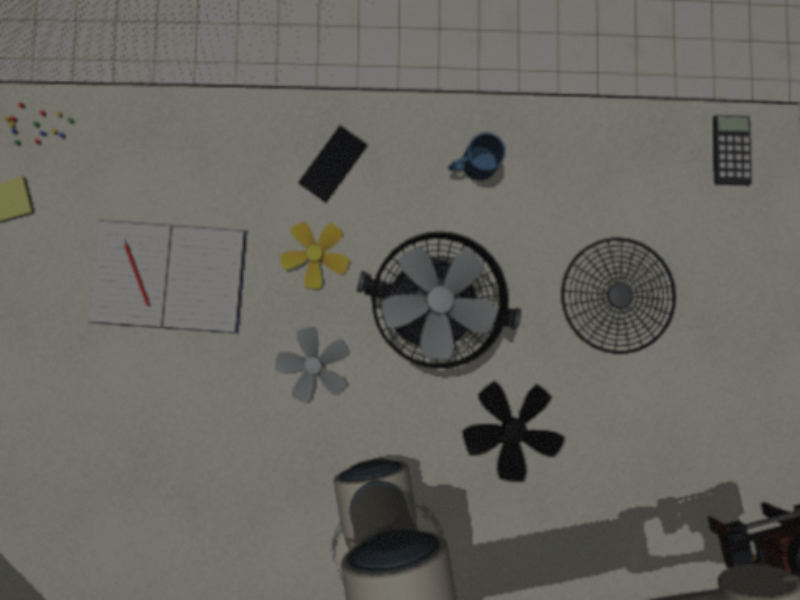

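View pics/scene0.png

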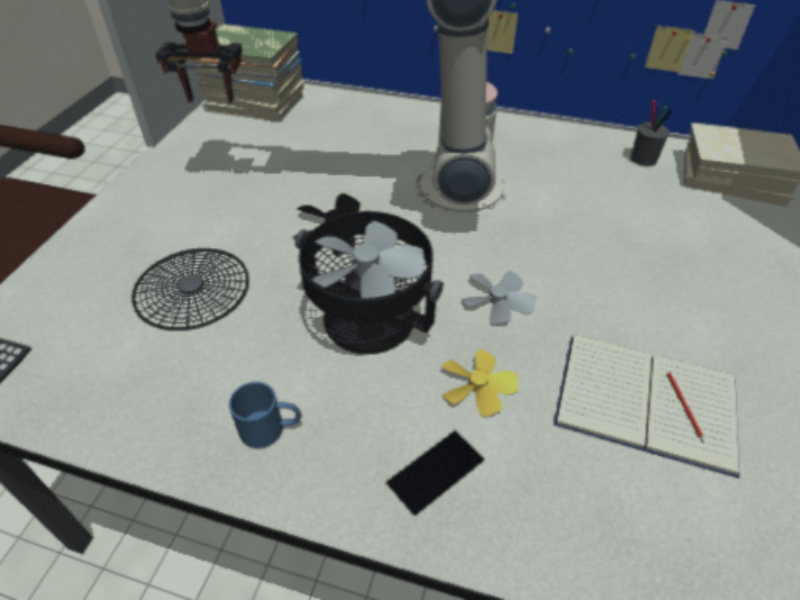

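The pictures show four blades. In the top view they are grey on the fan (440,298), a smaller grey one (313,365), yellow (315,253) and black (513,432). The grey one on the fan fits: it isn't black or yellow, and it's the larger of the two greys. Next I'll confirm that in a crop and measure the hub.

```bash
cat > h.py <<'E'
from cell import env,cams
import cv2,numpy as np
def K(f):
    h=f["img"].shape[0];F=h/2/np.tan(np.radians(f["vfov"])/2)
    return np.array([[F,0,f["cx"]],[0,F,f["cy"]],[0,0,1.]])
def onplane(f,uv,z):
    uv=np.asarray(uv,float).reshape(-1,1,2)
    n=cv2.undistortPoints(uv,K(f),np.array(f["D"]))[:,0]
    d=np.c_[n,np.ones(len(n))]@f["R"]; c=-f["R"].T@f["t"]
    return c+d*((z-c[2])/d[:,2])[:,None]
def cloud(f):
    h,w=f["depth"].shape;v,u=np.mgrid[:h,:w]
    n=cv2.undistortPoints(np.c_[u.ravel(),v.ravel()].astype(float).reshape(-1,1,2),K(f),np.array(f["D"]))[:,0]
    P=np.c_[n,np.ones(len(n))]*f["depth"].reshape(-1,1)
    return ((P-f["t"])@f["R"]).reshape(h,w,3)
E
python3 - <<'E'
from h import *
for n in ["top","scene"]:
    f=cams.grab_frame(n);C=cloud(f);np.savez(f"/tmp/{n}.npz",C=C,img=f["img"])
    im=f["img"]
    x,y,w,h=(160,130,180,135) if n=="top" else (170,120,140,105)
    cv2.imwrite(f"pics/{n}_crop.png",cv2.resize(im[y:y+h,x:x+w,::-1],(800,600),interpolation=cv2.INTER_CUBIC))
    g=im.astype(int);br=g.mean(2);sat=g.max(2)-g.min(2)
    m=(br>70)&(sat<40)&(C[...,2]>130)&(C[...,2]<215)
    m&=(np.arange(512)[None]>x)&(np.arange(512)[None]<x+w)&(np.arange(384)[:,None]>y)&(np.arange(384)[:,None]<y+h)
    k,l,s,c=cv2.connectedComponentsWithStats(m.astype(np.uint8))
    for i in range(1,k):
        if s[i,4]>60:
            p=C[l==i];print(n,s[i],c[i],np.median(p,0).round(1),p.min(0).round(),p.max(0).round())
            hi=p[p[:,2]>np.percentile(p[:,2],99)-6]
            (cc,r)=cv2.minEnclosingCircle(p[:,:2].astype(np.float32));print(" enc",cc,r,"hi",len(hi),np.median(hi,0))
# ring: top, dark and height 172..190
d=np.load("/tmp/top.npz");C=d["C"];b=d["img"].mean(2)
m=(abs(C[...,2]-182)<8)&(b<40);p=C[m];p=p[(abs(p[:,0]-456)<180)&(abs(p[:,1]+20)<250)]
print("dark ring",len(p),p.min(0),p.max(0))
f=cams.grab_frame("top")
print(onplane(f,[[440*.64,298*.64]],181),K(f)[0,0])
E
```

```text
top [ 244  157   75   73 2485] [281.09416499 192.03782696] [495.1 -78.2 163.9] [ 397. -183.  130.] [601.  23. 187.]
 enc (502.5364685058594, -79.96751403808594) 105.14198303222656 hi 231 [503.57479557 -80.56175841 181.62828522]
scene [ 200  141   74   50 1728] [239.93287037 166.63483796] [499.  -59.8 163. ] [ 386. -190.  130.] [611.  36. 184.]
 enc (503.6051940917969, -79.4036636352539) 118.3485107421875 hi 176 [507.86356358 -78.95830172 179.89838403]
dark ring 494 [ 384.0392162  -197.05266628  174.00037574] [619.67330922  39.39952992 188.01390028]
[[504.44169054 -79.92983362 181.        ]] 364.64354053269255
```

View pics/top_crop.png

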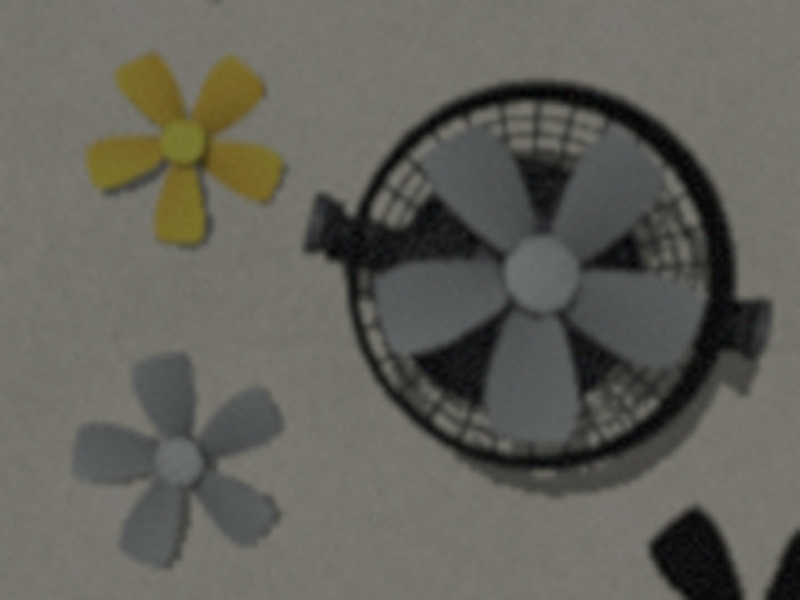

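View pics/scene_crop.png

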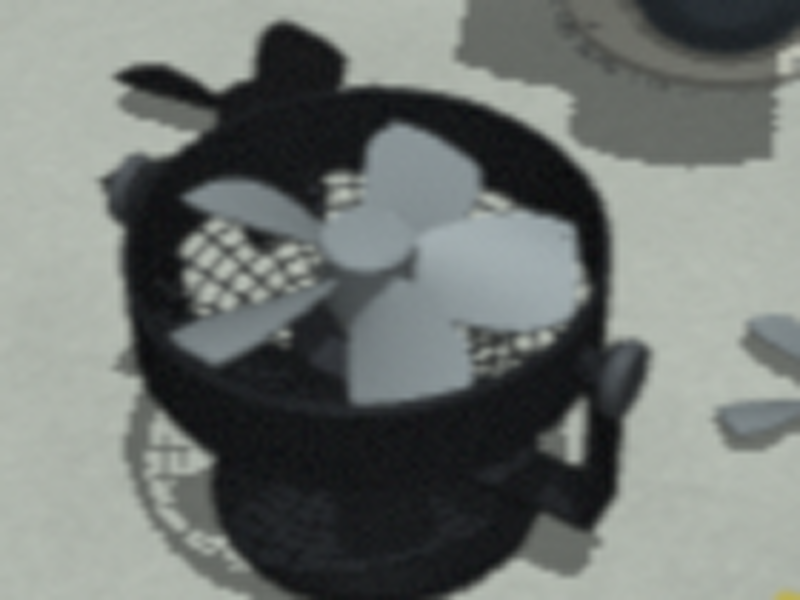

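The crops confirm it. The blade on the fan is grey and the larger of the two, with its hub at about (503.5, -80, 181). That height matches 135+27+19, and the shroud centre agrees to about 2 mm. Now I'll move to a hover with joint 6 near one end of its range.

```bash
python3 - <<'E'
from h import *
for psi in np.arange(-3,3.2,.5):
    q=env.inverse_kinematics([503.5,-80,181],[np.cos(psi/2),np.sin(psi/2),0,0])
    print(round(psi,2),None if q is None else np.round(q,2))
psi=None
# pick yaw with j6 ~ -1.9
best=min(((abs(q[5]+1.9),p) for p in np.arange(-3.1,3.1,.1) if (q:=env.inverse_kinematics([503.5,-80,260],[np.cos(p/2),np.sin(p/2),0,0])) is not None))
p=best[1];print("psi",p,best)
t=env.state()["time"]
env.move_pose([503.5,-80,260],[np.cos(p/2),np.sin(p/2),0,0])
env.grip(18,20)
s=env.state();print(s["time"]-t,s["qpos"],s["eef_pos"],s["eef_rot"],s["finger_gap"],s["wrist_force"])
f=cams.grab_frame("wrist");cv2.imwrite("pics/w1.png",cv2.resize(f["img"][:,:,::-1],(800,600)))
C=cloud(f);np.savez("/tmp/w.npz",C=C,img=f["img"])
E
```

```text
-3.0 [-0.22 -0.16  1.55 -0.    1.75 -1.94]
-2.5 [-0.22 -0.16  1.55 -0.    1.75 -2.44]
-2.0 None
-1.5 None
-1.0 [-0.22 -0.16  1.55 -0.    1.75  2.35]
-0.5 [-0.22 -0.16  1.55 -0.    1.75  1.85]
0.0 [-0.22 -0.16  1.55 -0.    1.75  1.35]
0.5 [-0.22 -0.16  1.55 -0.    1.75  0.85]
1.0 [-0.22 -0.16  1.55 -0.    1.75  0.35]
1.5 [-0.22 -0.16  1.55 -0.    1.75 -0.15]
2.0 [-0.22 -0.16  1.55 -0.    1.75 -0.65]
2.5 [-0.22 -0.16  1.55 -0.    1.75 -1.15]
3.0 [-0.22 -0.16  1.55 -0.    1.75 -1.65]
psi -3.0 (np.float64(0.03669987868333724), np.float64(-3.0))
3.3667 [-2.24278964e-01 -1.40088932e-01  1.39176403e+00 -3.11970182e-05
  1.88990021e+00 -1.93666948e+00] [503.50162819 -79.99432369 260.01766758] [-7.07330882e-02  9.97495278e-01 -1.66920817e-05  3.98760005e-06] 17.829452812518532 [-0.13143586  0.2159985   0.58701346]
```

View pics/w1.png

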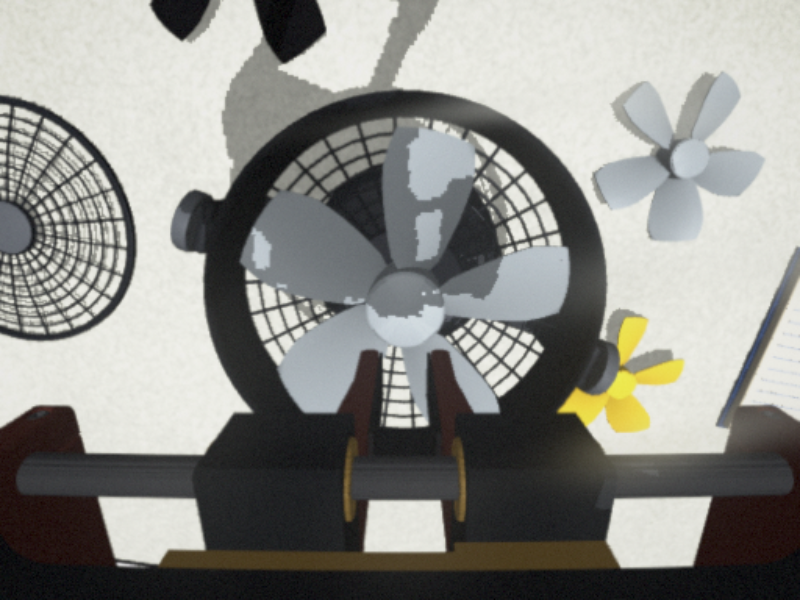

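The wrist view shows the hub top centred near (405,308) with both fingertips just below it. I'll check the hub centre from this view, then press lightly.

```bash
python3 - <<'E'
from h import *
d=np.load("/tmp/w.npz");C=d["C"]
m=(abs(C[...,2]-181)<4)&(np.hypot(C[...,0]-503.5,C[...,1]+80)<32)&(d["img"].astype(int).max(2)>70)
p=C[m];(c,r)=cv2.minEnclosingCircle(p[:,:2].astype(np.float32))
print(len(p),np.median(p,0),c,r,p.min(0),p.max(0))
E
```

```text
1948 [500.80829146 -79.87546922 179.77293173] (501.9325866699219, -79.7143325805664) 23.920936584472656 [ 478.21587198 -103.08283298  177.07127162] [525.80939542 -55.98686787 182.31659794]
```

```bash
python3 - <<'E'
from h import *
env.grip(24,20)
env.movel([502.5,-79.7,190],max_speed=80)
w0=np.array(env.state()["wrist_force"]);np.save("/tmp/w0.npy",w0)
r=env.movel([502.5,-79.7,174],max_speed=12,threshold=5)
s=env.state();print(r,s["time"],s["eef_pos"],s["finger_gap"],w0,np.array(s["wrist_force"])-w0)
env.sleep(.1);s=env.state();print(s["eef_pos"],np.array(s["wrist_force"])-w0,s["qpos"])
E
```

```text
True 5.85 [502.56939155 -79.67508162 181.0552993 ] 23.841512411724214 [ 0.47381186  0.08630867 -0.24912634] [ 0.29828721 -0.51043727  4.4314163 ]
[502.55375191 -79.67636789 181.02303771] [-0.18583099  0.53261968  4.54100353] [-2.24169956e-01 -1.59753522e-01  1.54938910e+00  9.74564353e-05
  1.75154608e+00 -1.93654850e+00]
```

```bash
cat > turn.py <<'E'
from h import *
w0=np.load("/tmp/w0.npy")
def st():
    s=env.state();return s["time"],np.array(s["eef_pos"]),(np.array(s["wrist_force"])-w0)[2],np.array(s["qpos"]),s["torque"]
def run(psi,zc,step,n,F0=8,k=0.03,tmax=40):
    t,p,F,q,_=st()
    for i in range(n):
        psi+=step
        j=env.inverse_kinematics([502.5,-79.7,zc],[np.cos(psi/2),np.sin(psi/2),0,0])
        if j is None: print("end of range");break
        env.movej(j)
        t,p,F,q,tq=st()
        print(round(t,2),round(psi,2),"zc",round(zc,2),"z",p[2].round(2),"F",F.round(1),"q6",q[5].round(2),"Tz",np.round(tq[2],3))
        if p[2]<179.3 or F>20 or t>tmax: print("STOP");break
        zc+=float(np.clip(-(F0-F)*k,-.3,.3))
    np.save("/tmp/st.npy",[psi,zc])
    return psi,zc
E
python3 - <<'E'
from turn import *
run(-3.0,180.9,-0.0,3)
psi,zc=np.load("/tmp/st.npy");run(psi,zc,-0.1,2)
E
```

```text
6.2 -3.0 zc 180.9 z 181.09 F 3.1 q6 -1.94 Tz 0.052
6.45 -3.0 zc 180.75 z 181.0 F 4.5 q6 -1.94 Tz 0.021
6.7 -3.0 zc 180.65 z 181.01 F 5.8 q6 -1.94 Tz 0.014
6.95 -3.1 zc 180.58 z 181.0 F 6.2 q6 -1.84 Tz -0.012
7.2 -3.2 zc 180.53 z 180.99 F 6.2 q6 -1.74 Tz -0.108
```

```bash
python3 - <<'E'
from turn import *
psi,zc=np.load("/tmp/st.npy");run(psi,zc,-0.1,34,k=0.04)
E
```

```text
7.45 -3.3 zc 180.47 z 180.97 F 5.8 q6 -1.64 Tz -0.028
7.7 -3.4 zc 180.38 z 180.94 F 5.8 q6 -1.54 Tz -0.046
7.95 -3.5 zc 180.3 z 180.98 F 7.0 q6 -1.44 Tz -0.024
8.2 -3.6 zc 180.26 z 180.94 F 6.8 q6 -1.34 Tz 0.018
8.45 -3.7 zc 180.21 z 180.97 F 6.4 q6 -1.24 Tz -0.031
8.7 -3.8 zc 180.15 z 180.94 F 6.9 q6 -1.14 Tz -0.037
8.95 -3.9 zc 180.1 z 180.97 F 5.8 q6 -1.04 Tz -0.011
9.2 -4.0 zc 180.02 z 180.99 F 8.5 q6 -0.94 Tz -0.062
9.45 -4.1 zc 180.03 z 180.97 F 6.8 q6 -0.84 Tz -0.072
9.7 -4.2 zc 179.99 z 180.98 F 7.7 q6 -0.74 Tz -0.002
9.95 -4.3 zc 179.98 z 180.96 F 7.5 q6 -0.64 Tz -0.039
10.2 -4.4 zc 179.96 z 180.92 F 7.7 q6 -0.54 Tz -0.064
10.45 -4.5 zc 179.95 z 180.92 F 7.6 q6 -0.44 Tz -0.051
10.7 -4.6 zc 179.93 z 180.9 F 7.4 q6 -0.34 Tz -0.013
10.95 -4.7 zc 179.91 z 180.88 F 8.1 q6 -0.24 Tz -0.085
11.2 -4.8 zc 179.91 z 180.91 F 8.1 q6 -0.14 Tz -0.035
11.45 -4.9 zc 179.91 z 180.92 F 7.6 q6 -0.04 Tz 0.007
11.7 -5.0 zc 179.9 z 180.88 F 8.9 q6 0.06 Tz -0.06
11.95 -5.1 zc 179.93 z 180.88 F 7.5 q6 0.16 Tz -0.029
12.2 -5.2 zc 179.91 z 180.79 F 7.6 q6 0.26 Tz -0.06
12.45 -5.3 zc 179.9 z 180.71 F 7.5 q6 0.36 Tz -0.006
12.7 -5.4 zc 179.88 z 178.95 F 0.0 q6 0.46 Tz 0.027
STOP
```

The force fell to zero at yaw -5.4, so the blade dropped onto the pin. Next I'll press straight down, with the force limited.

```bash
python3 - <<'E'
from turn import *
print(st()[:3])
r=env.movel([502.5,-79.7,176.5],max_speed=12,threshold=5);print(r,st()[:3])
r=env.movel([502.5,-79.7,171.0],max_speed=12,threshold=18);print(r,st()[:3])
env.sleep(.1);t,p,F,q,tq=st();print(t,p,F,tq)
E
```

```text
(12.7, array([502.144903  , -79.63760173, 178.95068119]), np.float64(0.03920041272349539))
True (12.95, array([502.31783866, -79.56811584, 177.66871873]), np.float64(1.6245374261974599))
False (13.6583, array([502.54472636, -79.68859896, 173.22277763]), np.float64(10.718679494923435))
13.7583 [502.54975613 -79.70945349 173.23324765] 11.786083993263384 [ 0.08836715  0.60971165 -0.04333479]
```

```bash
python3 - <<'E'
from turn import *
r=env.movel([502.5,-79.7,169.5],max_speed=12,threshold=12);print(r,st()[:3])
env.sleep(.2);t,p,F,q,tq=st();print(t,p,F,tq)
env.movel([502.5,-79.7,185],max_speed=25);print(st()[:3])
env.movel([502.5,-79.7,300],max_speed=120)
j=list(env.state()["qpos"]);
f=cams.grab_frame("wrist");cv2.imwrite("pics/w2.png",cv2.resize(f["img"][:,:,::-1],(800,600)))
C=cloud(f);m=(np.hypot(C[...,0]-502.5,C[...,1]+79.7)<20)&(f["img"].astype(int).max(2)>70)&(C[...,2]>160)
p=C[m];print(np.median(p,0));A=np.c_[p[:,:2]-p[:,:2].mean(0),np.ones(len(p))];print(np.linalg.lstsq(A,p[:,2],rcond=None)[0])
j[0]-=1.0;env.movej(j)
for n in["top","scene"]:
    f=cams.grab_frame(n);C=cloud(f);im=f["img"]
    x,y,w,h=(220,130,120,90) if n=="top" else (170,120,140,105)
    cv2.imwrite(f"pics/{n}_end.png",cv2.resize(im[y:y+h,x:x+w,::-1],(800,600),interpolation=cv2.INTER_CUBIC))
    m=(np.hypot(C[...,0]-502.5,C[...,1]+79.7)<19)&(im.mean(2)>60)&(C[...,2]>160)
    p=C[m];print(n,len(p),np.median(p,0));A=np.c_[p[:,:2]-p[:,:2].mean(0),np.ones(len(p))];print(np.linalg.lstsq(A,p[:,2],rcond=None)[0])
    C0=np.load(f"/tmp/{n}.npz")["C"];q=C0[(np.hypot(C0[...,0]-502.5,C0[...,1]+79.7)<19)&(C0[...,2]>165)];print(" before",np.median(q,0))
print(st()[:3])
E
```

```text
False (14.0333, array([502.62716259, -79.71002123, 173.18210547]), np.float64(17.942301141685377))
14.2333 [502.60908788 -79.71015084 173.16488384] 16.694908227188236 [0.18025518 1.01080959 0.07737551]
(15.0, array([502.43793058, -79.6806149 , 184.72773054]), np.float64(-0.021364710099787854))
[503.62726801 -79.20502487 172.04604072]
[  0.94727761   0.34920164 187.05410929]
top 149 [501.68704655 -79.19448646 174.03145325]
[ 4.09671061e-03 -1.34802539e-02  1.73871468e+02]
 before [503.45141967 -79.69934245 181.76046631]
scene 95 [501.89779855 -79.98149986 172.21167467]
[9.21649176e-03 1.86263468e-02 1.72052655e+02]
 before [502.44550654 -80.04833177 180.02975884]
(18.0333, array([ 205.23056802, -465.36822004,  299.11794501]), np.float64(0.4282267265916259))
```

View pics/scene_end.png

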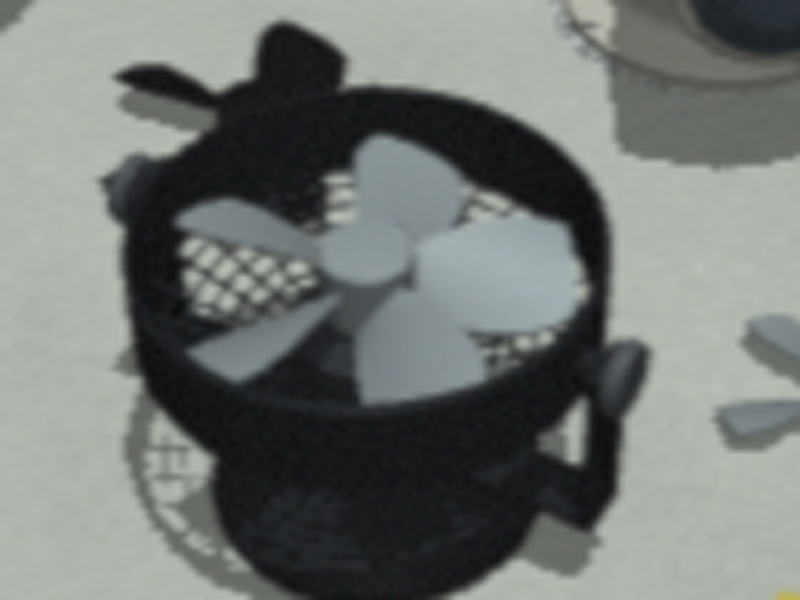

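View pics/top_end.png

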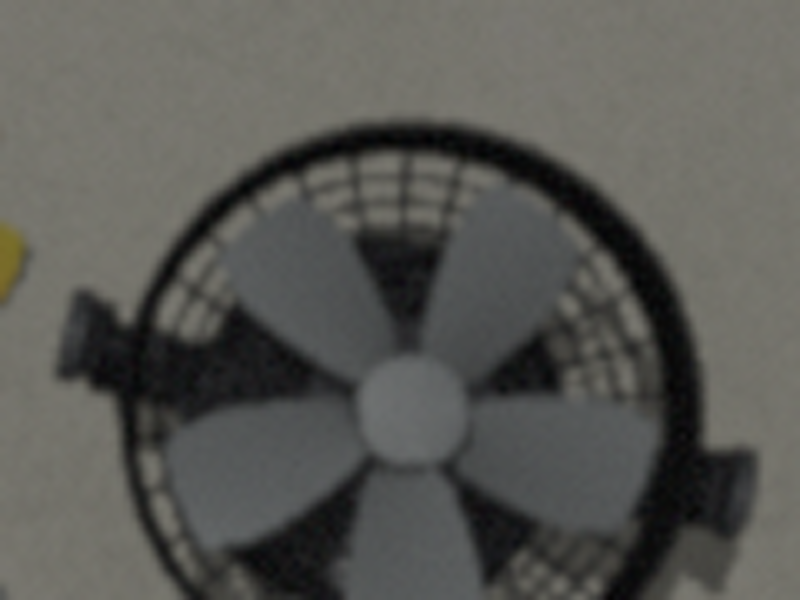

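Both views show the hub low and level in the ring. It dropped 7.7 mm in the top view and 7.8 mm in the scene view, and 7.9 mm by the fingertips, against the expected 8. The tilt measures about 0.02 rad or less, and the robot is clear. Handing in.

```bash
python3 - <<'E'
from cell import env
env.close_job()
E
```

```text
the job is handed in; nothing more can be done
```

The blade is down on its drive pin and pushed home, and the job is handed in at about 18 s of the 48 s allowed. `close_job` reports no verdict, so the result rests on my own checks.

**What I did:** I set two fingertips about 30 mm apart on the grey blade's hub and turned it at about 6–9 N. After about 2.4 rad it dropped and the force fell to zero. I then pressed straight down to a firm stop, with a peak reading of about 18 N, and backed the arm away.

**Last checks:**
- **Height:** the hub top sank 7.9 mm by fingertip contact, 7.7 mm in the top view and 7.8 mm in the scene view, against 8 mm expected. The absolute heights were 173.2, 174.0 and 172.2 mm, against 173.
- **Level:** the two fixed cameras gave tilts of about 0.014 and 0.021 rad, under the 0.05 limit.
- **Centring:** the hub reads within about 1 mm of the shroud ring's centre.
- **Failed check:** the plane fit from the wrist camera made no sense, probably because the fingers were in its view, so I ignored it.
- **Not measured:** I did not re-measure the guard, notebook, phone and mug. The arm stayed well above the desk all through, and the only contact I saw was with the hub.

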